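Bring the swinging coupon rack over the tank, steady it and lower it in

ROBOT

A 6-joint arm with a two-finger parallel gripper is mounted at the origin on the work surface. World frame = base frame: x ahead of the robot, y to its left, z up, the work surface at z = 0. Lengths are in m, angles in rad, forces in N, time in s.
With the tool pointing down it reaches from about 0.35 to 0.975 m from the base axis. Payload 4.9 kg.
Tool frame: the origin (TCP) lies on the mounting face of the last link; the fingertips stand 173 mm ahead of it and the grasp point (between the pads) lies 155 mm ahead of it; z points along the fingers, y is the line along which they close (so a half turn about z gives the same grasp; the last joint's range is limited). The gripper opens to 85 mm and grips with 20 to 120 N. Pads are 22 mm wide; open, the fingers measure 114 mm over their backs; the gripper's body (76 mm by 85 mm) begins 54 mm behind the grasp point. The pads swing forward as they close: fully open they stand 13 mm farther back than shut.
Start: joints at [1.095, 0.053, 1.613, -0, 1.476, -0.119], TCP at [0.218, 0.586, 0.405] pointing down, gripper open.
Joint ranges: [-3.01, 3.01], [-1.01, 2.22], [0.06, 2.58], [-1.02, 4.17], [0.09, 2.62], [-3.14, 3.14]. Speed limits (rad/s): [2.57, 2.57, 3.14, 3.14, 3.14, 3.14].

INTERFACE

Orientations are given as [roll, pitch, yaw] about the fixed x, y, z axes, in that order (R = Rz(yaw) Ry(pitch) Rx(roll)).
In Python, from cell import telemetry, capture, manip gives the robot as it stands.
- The arm moves only by the tool step_arm, never from a script. Its argument "commands" is a list of rows, each a list of 7 numbers: the shift along the world's x, y, z as a fraction of full scale, then the turn, a rotation vector about the world's x, y, z as a fraction of full scale, then the opening, from -1 (shut) to 1 (fully open). In form: [[x, y, z, wx, wy, wz, gripper], ...]. A call has 1 to 20 rows; each row shifts and turns the commanded pose from where the row before left it; what a row does not reach is not made up. Full scale, the value 1, is 0.02 m for a shift and 5 degrees for a turn. A row lasts 1/12 s, in which the tool goes at most 41.7 mm and 7.16 degrees, less where a joint would pass 70% of its speed; a pose out of reach is approached as far as the arm can. A call with a number of a shift or a turn outside -1 to 1 is refused whole. A call with a gripper value outside its range is refused whole. The fingers move at their own pace and stop on an object; the grip force is fixed at half the most. Time passes only in rows, so rows that do not move let the fingers close. It gives the time, the measured TCP pose, the force, the opening and the grip force at its end, in the units of the state.
- telemetry.state(): the state, without advancing time (a new reading comes with each control period).
- capture(name): name is "scene" or "top" or "wrist"; returns a dict with "img" (400x640x3 uint8, blue, green, red), "K" (3x3 intrinsics, pixels), "world_from_camera" (4x4, takes a point from camera to world coordinates); the wrist camera has in their place "T_tool_cam" (4x4, takes a point from camera to tool coordinates, whose origin is the TCP and whose axes are the flange's). Camera axes: x right, y up, looking along -z (the intrinsics and any distortion apply to the point x, -y, -z); pixel columns grow to the right and rows downward; lengths in m; the calibration is good to about 2 mm. The wrist camera is an equidistant fisheye: a pixel r from the principal point sees the ray r / f radians off the axis. A picture is of the moment at which its call begins: read the wrist's pose just before it. There is no depth.
- manip.job_done(): hands the job in; it is judged then, once.
The state is a dict: "clock": time; "q": joint angles; "joint_velocities": joint speeds; "joint_torque": joint torques, N m; "position": TCP position; "orientation": TCP orientation; "ft_force": force on the tool from outside, world axes, zero at the start; "moment": the same for the moment, N m; "width": finger opening in m; "grip_force": force on a finger pad.
Only numpy, scipy, OpenCV 4.12 (cv2) and the standard library are available. Lean on these libraries where they do the work, as an engineer would, in place of code of your own. Each camera call takes 0.05 s, during which the arm holds its last target. There are 200 camera calls.

TASK

Move the hanging rack of metal test coupons along the immersion stand's rail until it hangs over the middle of the white tank; it starts to swing when it slides off the drain rest, so steady it by moving the carriage and, with the lift rod still fully up, let it hang level and still over the tank for at least three seconds. Then lower it all the way down into the tank and let go of the knob. Work by the knob on top of the lift rod and never touch the rack itself, do not let the rack knock against the tank, and leave the tank, the bottle, the jar and the grey box where they stand.

Things in the scene. Friction and masses are not known exactly. Their poses are not given: they have to be found in the camera images.
- stand: Bench-top immersion stand, fixed: two aluminium posts 920 mm apart carry a straight level rail (890 mm long, 24 mm wide, top 220 mm above the bench; highest fixed point 226 mm). Origin on the bench under the rail's middle; y runs along the rail, x level across it, z up. The carriage is parked 220 mm towards +y.
- drain_rest (a point): Middle of the inner upper edge of the drain rest, a small white shelf 44 x 35 mm and 6 mm thick, on a steel arm from the stand's +y post, 185 mm above the bench. At the start the bar's +y end is propped on this edge; it slides off once the carriage has travelled about 15 mm, and the rack then drops free and swings.
- carriage (a joint): Travel of the carriage along the rail, m: 0 = parked at its end stop on the stand's +y side, growing towards the stand's -y, end stop at 0.50. Aluminium block 64 mm long (y), reaching from 20 mm on the -x side to 68 mm on the +x side of the rail's middle line, top 229 mm above the bench, 0.5 kg; about 2 N of dry friction, so it stays where it is left.
- lift_rod (a joint): How far the vertical lift rod has been pushed down through the carriage, m: 0 = fully up (start), 0.07 = fully down on its stop. Rod and rack (0.75 kg) are balanced by a spring and held by about 5 N of dry friction: the rod stays at any height and takes about 3 to 8 N to move.
- knob (a point): Grip point on the axis of the black round knob on top of the lift rod: upright cylinder 32 mm in diameter, 42 mm high (22 mm below to 20 mm above this point). With the rod up it is 330 mm above the bench; 45 mm to the +x side of the rail's middle line. Moving it along the rail moves the carriage, pushing it down lowers the rack; rod fully down, its underside is 9 mm above the carriage.
- swing (a joint): Angle of the rack about its pin, rad: 0 = level, positive = its end towards the stand's +y is up. Starts at 0.30, propped on the drain rest. Once free it swings with a period of about 1.5 s: angle'' = -(9.81/0.57) angle + a/0.57, with a the acceleration (m/s2) of the carriage in the direction in which carriage grows; by itself it takes about a minute to die down.
- coupon_rack: Rack: aluminium bar 240 x 22 x 14 mm (long along y) with a dark steel block on each end and six steel coupons 28 x 3 x 50 mm hanging side by side below it, reaching 99 mm either side of the middle. Origin on the pin through the bar's middle, on which it swings: 170 mm below knob. Lowest 59 mm below the pin, highest 27 mm above. 0.48 kg, centre of mass 11 mm below the pin. z up when level.
- tank: White open rectangular plastic tank, empty, 120 x 260 x 70 mm outside (long side along its y, nearly parallel to the rail), walls and floor 5 mm, 2 kg, loose on the bench under the path of the rack. Origin under the centre of its floor. With the rod up the level rack passes 31 mm above its rim.
- reagent_bottle: Amber bottle with blue cap, 66 mm in diameter, 130 mm high, standing beyond the stand. Bystander. Origin under its centre.
- foil_jar: Pale metal jar, 84 mm in diameter, 92 mm high, standing on the robot's side of the stand. Bystander. Origin under its centre.
- junction_box: Grey plastic junction box 90 x 130 x 60 mm, standing beyond the stand. Bystander. Origin under its centre.

How it is judged:
On the way, in this order (a step that is already met when the one before it is completed fails the run):
1. the rack hangs level and still over the middle of the tank, with the rod up, for 2 s (y of coupon_rack in the frame of tank between -0.018 and 0.018 m and value of joint lift_rod below 0.01 m and angle between coupon_rack's own z axis and vertical below 0.06 rad and angular speed of coupon_rack below 0.25 rad/s), for 2 s.
2. the rack is lowered all the way into the tank (value of joint lift_rod above 0.063 m), for 0.2 s.
At the end, for the whole second after the job is handed in: The lift rod is fully down (over 62 of 70 mm), the rack hangs free inside the tank within 22 mm of the tank's middle along the rail, level within 0.08 rad and turning slower than 0.35 rad/s, not touching the tank, and the knob is released (value of joint lift_rod above 0.062 m and y of coupon_rack in the frame of tank between -0.022 and 0.022 m and angle between coupon_rack's own z axis and vertical below 0.08 rad and angular speed of coupon_rack below 0.35 rad/s and contact force between coupon_rack and tank below 0.3 N and distance of tank from where it was at the start of the episode below 0.015 m).
It fails at once if the hand or arm touches the rack (contact force between coupon_rack and the fingers above 0.5 N or contact force between coupon_rack and the arm above 0.5 N).
It fails at once if the rack knocks against the tank (contact force between coupon_rack and tank above 3 N).
It fails at once if the tank is shifted (distance of tank from where it was at the start of the episode above 0.02 m).
It fails at once if the bottle, the jar or the grey box is moved (distance of any of reagent_bottle, foil_jar, junction_box from where it was at the start of the episode above 0.03 m).
It also fails if it takes over 48 s, if anything falls off the work surface, if the arm or the gripper's body presses on something with over 40 N, if the wrist force passes 120 N, or if a joint passes its speed limit or range.

## Working session

There is one attempt and no reset: what is moved stays moved. The work goes in short steps, Python scripts to look and compute and a tool call to move; the robot and the scene stay as the last step left them, time stands still between calls to the robot, and variables do not carry over. Pictures are saved under pics/ and viewed, at most 10 in all, crops included, and the job is handed in when it is done.

Besides the shell and the picture viewer there is one more tool, called after ">>>" as name([rows], argument=value, ...), one row to a line, values as JSON. step_arm: Moves the arm, as the interface text tells. Shift numbers are shares of 0.02 m and turn numbers shares of 5 degrees, none past 1 either way. Its arguments: {"type":"object","properties":{"commands":{"type":"array","items":{"type":"array","items":{"type":"number"}}}},"required":["commands"]}

```bash
mkdir -p pics; python3 - <<'E'
from cell import telemetry, capture
import cv2,pickle
d={}
for n in("scene","top"):
    c=capture(n);d[n]=c;cv2.imwrite(f"pics/{n}0.png",c["img"]);print(n,c["K"].round(1).tolist(),c["world_from_camera"].round(3).tolist())
pickle.dump(d,open("d.pkl","wb"))
s=telemetry.state();print(s["clock"],s["position"],s["orientation"],s["width"])
E
```

```text
scene [[396.6, 0.0, 320.6], [0.0, 396.6, 206.0], [0.0, 0.0, 1.0]] [[-0.625, -0.56, 0.544, 1.224], [0.78, -0.462, 0.421, 0.533], [0.015, 0.688, 0.726, 1.129], [0.0, 0.0, 0.0, 1.0]]
top [[475.1, 0.0, 313.6], [0.0, 475.1, 198.2], [0.0, 0.0, 1.0]] [[-0.025, 0.992, -0.122, 0.392], [-1.0, -0.023, 0.016, 0.004], [0.013, 0.122, 0.992, 1.632], [0.0, 0.0, 0.0, 1.0]]
0.1 [0.21818722 0.58541652 0.4036004 ] [-3.13976590e+00 -2.55521188e-04  2.78476813e+00] 0.08498451426008116
```

View pics/scene0.png

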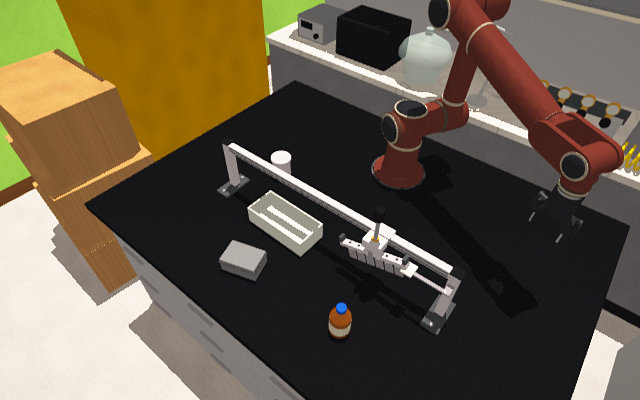

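View pics/top0.png

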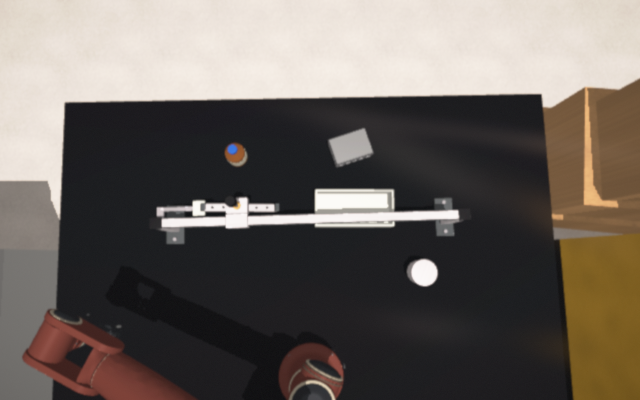

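Scene: rail runs from about (230,148) to (455,270), tank at about (285,223), and knob at about (379,215). Top: rail runs from (155,223) to (467,214), tank covers about (315–394, 190–226), and knob is at about (231,202). I'll enlarge both.

```bash
python3 - <<'E'
import cv2,pickle
d=pickle.load(open("d.pkl","rb"))
a=d["top"]["img"][180:250,150:310];b=d["top"]["img"][180:250,310:470]
cv2.imwrite("pics/t.png",cv2.resize(cv2.vconcat([a,b]),None,fx=4,fy=4,interpolation=cv2.INTER_CUBIC))
cv2.imwrite("pics/s.png",cv2.resize(d["scene"]["img"][135:295,230:430],None,fx=3.7,fy=3.7,interpolation=cv2.INTER_CUBIC))
E
```

```text
(no output)
```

View pics/t.png

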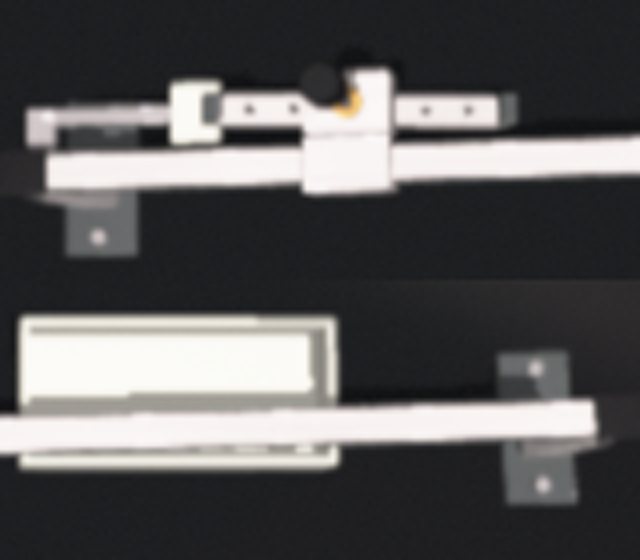

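View pics/s.png

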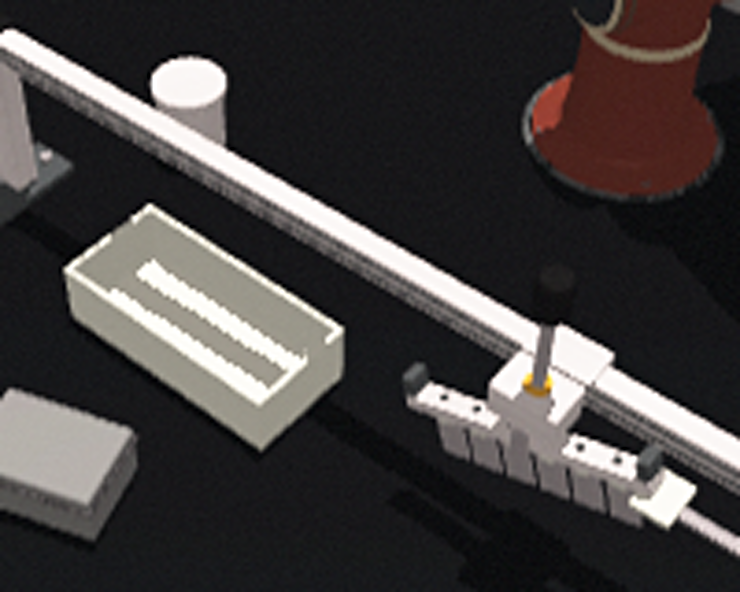

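```bash
cat > h.py <<'E'
import numpy as np,pickle
def ray(c,u,v,z):
    K,T=c["K"],c["world_from_camera"]
    r=T[:3,:3]@np.array([(u-K[0,2])/K[0,0],-(v-K[1,2])/K[1,1],-1]);o=T[:3,3]
    return (o+r*(z-o[2])/r[2])
E
python3 - <<'E'
from h import *
d=pickle.load(open("d.pkl","rb"));t,s=d["top"],d["scene"]
A=lambda u,v,z:ray(t,150+(u+.5)/4-.5,180+(v+.5)/4-.5,z)
B=lambda u,v,z:ray(t,310+(u+.5)/4-.5,110+(v+.5)/4-.5,z)
S=lambda u,v,z:ray(s,230+(u+.5)/3.7-.5,135+(v+.5)/3.7-.5,z)
l,r=A(47,171,.22),B(595,418,.22);print("rail",l,r,np.linalg.norm(l-r))
ey=(l-r)/np.linalg.norm(l-r);ex=np.array([ey[1],-ey[0],0]);o=(l+r)/2
f=lambda p:(((p-o)@ex).round(4),((p-o)@ey).round(4))
print("yaw",np.degrees(np.arctan2(-ey[0],ey[1])),"o",o)
print("knob pred",o+.22*ey+.045*ex)
k=A(321,84,.35);print("knob",k,f(k)); k=S(558,278,.35);print("knobS",k,f(k))
for q in[A(303,130,.229),A(393,130,.229)]:print("carr",f(q))
for n,P in(("top",[B(*p,.07) for p in((18,316),(336,316),(338,468),(20,468))]),("scene",[S(*p,.07) for p in((150,207),(67,270),(265,402),(343,328))])):
    P=np.array(P);c=P.mean(0);print(n,c,f(c),[np.linalg.norm(P[i]-P[i-1]).round(4) for i in range(4)])
    e=(P[0]-P[1]) if n=="top" else None
    for i in range(4):
        q=P[i]-P[i-1];print("  edge",np.degrees(np.arctan2(q[1],q[0])).round(2))
for n,z,pt in(("jar",.092,(423,272)),("bottle",.13,(233,150)),("box",.06,(350,148))):print(n,ray(t,*pt,z))
E
```

```text
rail [0.50379577 0.43463363 0.22      ] [ 0.50758785 -0.45046763  0.22      ] 0.88510937820972
yaw 0.24547356450831806 o [ 0.50569181 -0.007917    0.22      ]
knob pred [0.54974885 0.21227378 0.22      ]
knob [0.54820432 0.21091909 0.35      ] (np.float64(0.0434), np.float64(0.2187))
knobS [0.54859196 0.2134157  0.35      ] (np.float64(0.0438), np.float64(0.2211))
carr (np.float64(0.0244), np.float64(0.2516))
carr (np.float64(0.0225), np.float64(0.1852))
top [ 0.5498486  -0.15405618  0.07      ] (np.float64(0.0435), np.float64(-0.1463)) [np.float64(0.1262), np.float64(0.2646), np.float64(0.1265), np.float64(0.262)]
  edge -0.67
  edge -91.3
  edge 178.16
  edge 88.64
scene [ 0.54893191 -0.15293447  0.07      ] (np.float64(0.0426), np.float64(-0.1452)) [np.float64(0.2561), np.float64(0.1165), np.float64(0.2582), np.float64(0.1151)]
  edge -90.58
  edge -0.69
  edge 89.74
  edge -179.67
jar [ 0.33430716 -0.36597454  0.092     ]
bottle [0.73890767 0.23587522 0.13      ]
box [ 0.75341868 -0.14805817  0.06      ]
```

Rail length (0.885 of 0.890), knob and tank sizes all check out. The knob is at (0.549, 0.212) and the tank centre at (0.5495, -0.1535), so the travel is about 0.366 m. Now I'll approach above the knob.

>>> step_arm([
  [0.83, -0.93, 1, 0, 0, 0.207, 1],
  [0.83, -0.93, 1, 0, 0, 0.207, 1],
  [0.83, -0.93, 1, 0, 0, 0.207, 1],
  [0.83, -0.93, 1, 0, 0, 0.207, 1],
  [0.83, -0.93, 1, 0, 0, 0.207, 1],
  [0.83, -0.93, 1, 0, 0, 0.207, 1],
  [0.83, -0.93, 1, 0, 0, 0.207, 1],
  [0.83, -0.93, 0.8, 0, 0, 0.207, 1],
  [0.83, -0.93, 0, 0, 0, 0.207, 1],
  [0.83, -0.93, 0, 0, 0, 0.207, 1],
  [0.83, -0.93, 0, 0, 0, 0.207, 1],
  [0.83, -0.93, 0, 0, 0, 0.207, 1],
  [0.83, -0.93, 0, 0, 0, 0.207, 1],
  [0.83, -0.93, 0, 0, 0, 0.207, 1],
  [0.83, -0.93, 0, 0, 0, 0.207, 1],
  [0.83, -0.93, 0, 0, 0, 0.207, 1],
  [0.83, -0.93, 0, 0, 0, 0.207, 1],
  [0.83, -0.93, 0, 0, 0, 0.207, 1],
  [0.83, -0.93, 0, 0, 0, 0.207, 1],
  [0.83, -0.93, 0, 0, 0, 0.207, 1],
])

```text
clock: 1.77
position: [0.551, 0.2126, 0.56]
orientation: [-3.141, -0.001, -3.136]
ft_force: [0.1, -0.1, -0.7]
width: 0.0855
grip_force: 0.0
```

>>> step_arm([
  [0, 0, 0, 0, 0, 0, 1],
  [0, 0, 0, 0, 0, 0, 1],
])

```text
clock: 1.93
position: [0.5509, 0.2128, 0.5597]
orientation: [-3.141, -0.002, -3.139]
ft_force: [-0.6, 1.0, -0.6]
width: 0.0856
grip_force: 0.0
```

```bash
python3 - <<'E'
from cell import telemetry, capture
import cv2,pickle
s=telemetry.state();c=capture("wrist");c["s"]=s;pickle.dump(c,open("w.pkl","wb"))
print(s["clock"],s["position"],s["orientation"]);print(c["K"].tolist(),c["T_tool_cam"].round(3).tolist())
cv2.imwrite("pics/w.png",c["img"])
E
```

```text
1.9333 [0.55094182 0.21277421 0.55966845] [-3.14140496e+00 -1.96389721e-03 -3.13931756e+00]
[[309.70691628693146, 0.0, 320.76478959849794], [0.0, 309.70691628693146, 198.93537085551466], [0.0, 0.0, 1.0]] [[-0.0, 0.951, 0.31, 0.08], [1.0, 0.0, -0.001, -0.001], [-0.001, 0.31, -0.951, 0.031], [0.0, 0.0, 0.0, 1.0]]
```

View pics/w.png

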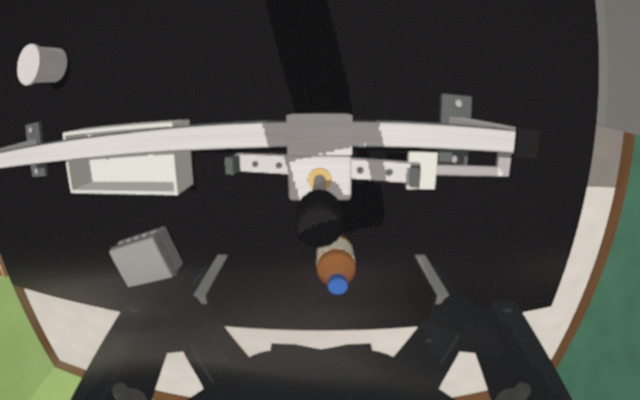

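The wrist view shows the knob top at about (318,218), between the fingers. I'll check it against z = 0.35.

```bash
python3 - <<'E'
import pickle,numpy as np,cv2
from scipy.spatial.transform import Rotation as R
c=pickle.load(open("w.pkl","rb"));s=c["s"];K=c["K"];T=c["T_tool_cam"]
Rt=R.from_euler("xyz",s["orientation"]).as_matrix()
def w(u,v,z):
    x,y=(u-K[0,2])/K[0,0],(v-K[1,2])/K[1,1];th=np.hypot(x,y)
    d=np.array([x/th*np.sin(th),-y/th*np.sin(th),-np.cos(th)])
    r=Rt@T[:3,:3]@d;o=Rt@T[:3,3]+s["position"];return (o+r*(z-o[2])/r[2]).round(4)
for u,v in((316,216),(318,218),(320,220)):print(w(u,v,.35))
print(w(352,114,.229),w(288,114,.229))
cv2.imwrite("pics/wc.png",cv2.resize(c["img"][105:255,50:360],None,fx=2.5,fy=2.5,interpolation=cv2.INTER_CUBIC))
E
```

```text
[0.5401 0.2092 0.35  ]
[0.5414 0.2105 0.35  ]
[0.5428 0.2117 0.35  ]
[0.4823 0.2421 0.229 ] [0.4824 0.1806 0.229 ]
```

View pics/wc.png

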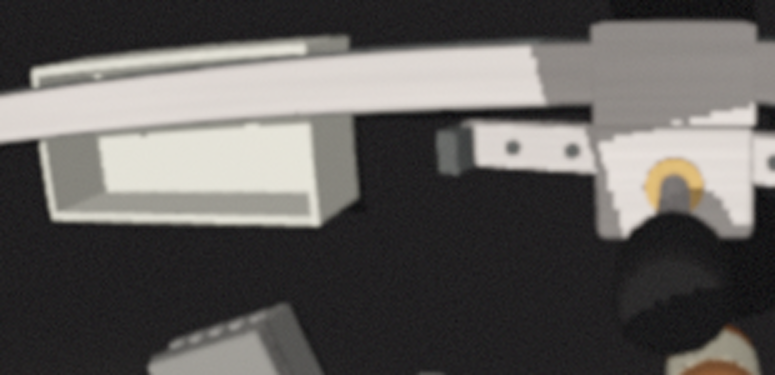

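Knob top is at about crop (674,299), which is pixel (319.5,224), or world (0.546, 0.2115). That agrees with the earlier fixes at about (0.548, 0.212). I'll descend, grasp, and prepare a swing tracker in the meantime.

>>> step_arm([
  [-0.1, -0.05, -0.75, 0, 0, 0, 1],
  [0, 0, -0.75, 0, 0, 0, 1],
  [0, 0, -0.75, 0, 0, 0, 1],
  [0, 0, -0.75, 0, 0, 0, 1],
  [0, 0, -0.75, 0, 0, 0, 1],
  [0, 0, 0, 0, 0, 0, 1],
  [0, 0, 0, 0, 0, 0, -1],
  [0, 0, 0, 0, 0, 0, -1],
  [0, 0, 0, 0, 0, 0, -1],
  [0, 0, 0, 0, 0, 0, -1],
  [0, 0, 0, 0, 0, 0, -1],
  [0, 0, 0, 0, 0, 0, -1],
  [0, 0, 0, 0, 0, 0, -1],
  [0, 0, 0, 0, 0, 0, -1],
])

```text
clock: 3.15
position: [0.5485, 0.2117, 0.4871]
orientation: [-3.139, 0.002, -3.138]
ft_force: [0.7, -5.1, 2.1]
width: 0.0306
grip_force: 59.2
```

```bash
cat >> h.py <<'E'
import cv2
EY=np.array([-.0043,1,0]);EX=np.array([1,.0043,0]);EZ=np.array([0,0,1.])
def proj(c,P):
    T=c["world_from_camera"];q=(P-T[:3,3])@T[:3,:3];K=c["K"]
    return np.stack([K[0,0]*q[...,0]/-q[...,2]+K[0,2],-K[1,1]*q[...,1]/-q[...,2]+K[1,2]],-1)
yy=np.r_[-.1:-.05:14j,.05:.1:14j]
def swing(c,pin):
    """bar angle: bright top face against the dark strip behind it; fits angle, vertical and sideways shift"""
    g=cv2.GaussianBlur(cv2.cvtColor(c["img"],cv2.COLOR_BGR2GRAY),(0,0),.6).astype(np.float32)
    best=[]
    for th in np.arange(-.5,.501,.01):
        e=EY*np.cos(th)+EZ*np.sin(th);n=EZ*np.cos(th)-EY*np.sin(th)
        for sgn,xs in((1,np.linspace(-.009,.009,5)),(-1,np.linspace(-.021,-.014,3))):
            P=pin+yy[:,None,None]*e+.007*n+xs[None,:,None]*EX
            uv=proj(c,P).astype(np.float32)
            m=[cv2.remap(g,uv[...,0],uv[...,1]+np.float32(s),1).mean() for s in np.arange(-5,5.01,.25)]
            S=np.array(m)*sgn if sgn==1 else S-np.array(m)
        k=S.argmax();best.append((S[k],th,-5+.25*k))
    b=np.array(best);i=b[:,0].argmax();th=b[i,1]
    if 0<i<len(b)-1:
        p=b[i-1:i+2,0];th+=.01*.5*(p[0]-p[2])/(p[0]-2*p[1]+p[2])
    return th,b[i,2],b[i,0]
E
python3 - <<'E'
from h import *
from cell import capture,telemetry
d=pickle.load(open("d.pkl","rb"))
print(swing(d["scene"],np.array([.549,.2115,.16])))
p=telemetry.state()["position"];c=capture("scene");print(p,swing(c,np.array([.549,.2115,.16])))
E
```

```text
(np.float64(0.3048604839643402), np.float64(-0.5), np.float64(179.2960662841797))
[0.54850233 0.21172913 0.48710883] (np.float64(0.30903033653208406), np.float64(-0.5), np.float64(164.11712646484375))
```

Grasped (width 31 mm), and the tracker reads 0.305 against the given 0.30. Next I'll slide off the rest by 50 mm, clear of the tank, and observe the swing.

>>> step_arm([
  [0, -0.5, 0, 0, 0, 0, -1],
  [0, -0.5, 0, 0, 0, 0, -1],
  [0, -0.5, 0, 0, 0, 0, -1],
  [0, -0.5, 0, 0, 0, 0, -1],
  [0, -0.5, 0, 0, 0, 0, -1],
  [0, 0, 0, 0, 0, 0, -1],
  [0, 0, 0, 0, 0, 0, -1],
])

```text
clock: 3.78
position: [0.5487, 0.1613, 0.4863]
orientation: [-3.14, 0.002, -3.139]
ft_force: [5.7, -1.0, 4.2]
width: 0.0312
grip_force: 60.1
```

```bash
cat > obs.py <<'E'
import sys
from h import *
from cell import capture,telemetry
from scipy.optimize import curve_fit
def obs(n=28,free=True):
    D=[]
    for _ in range(n):
        s=telemetry.state();p=s["position"];c=capture("scene");D.append((s["clock"],*swing(c,np.array([.5487+.0043*(.2117-p[1]),p[1],.16]))))
    D=np.array(D);print("end",telemetry.state()["clock"],p.round(4))
    w0=4.149
    f=(lambda t,A,B,c,w:A*np.cos(w*(t-D[-1,0]))+B*np.sin(w*(t-D[-1,0]))+c)
    (a,b,c0,w),_=curve_fit(f,D[:,0],D[:,1],p0=[.1,.1,0,w0],bounds=([-1,-1,-.04,3.9],[1,1,.04,4.4]))
    r=D[:,1]-f(D[:,0],a,b,c0,w)
    print("t",D[-1,0],"th",a.round(4),"dth",(b*w).round(4),"c",c0.round(4),"w",w.round(3),"amp",np.hypot(a,b).round(4),"rms",r.std().round(4))
    print(D[:,1].round(3).tolist())
if __name__=="__main__":obs(int(sys.argv[1]))
E
python3 obs.py 28
```

```text
end 5.1833 [0.5487 0.1623 0.486 ]
t 5.1333 th 0.0331 dth -1.4581 c 0.0017 w 4.125 amp 0.355 rms 0.0015
[-0.204, -0.26, -0.306, -0.334, -0.349, -0.35, -0.339, -0.312, -0.267, -0.218, -0.155, -0.087, -0.016, 0.058, 0.127, 0.193, 0.252, 0.299, 0.336, 0.351, 0.356, 0.347, 0.319, 0.284, 0.234, 0.174, 0.107, 0.035]
```

```bash
cat > plan.py <<'E'
import sys,numpy as np
from scipy.optimize import linprog
# args: t_fit th dth t_now dist(m, along travel) N lag late_bound k_late
tf,th,dth,tn,D,N,lag,bd,kl=map(float,sys.argv[1:]);N,kl=int(N),int(kl);w,L,h=4.125,.57,1/12
def ph(t):return np.array([[np.cos(w*t),np.sin(w*t)/w],[-w*np.sin(w*t),np.cos(w*t)]])
x0=ph(tn-tf)@[th,dth]
def theta(t):   # affine in u: state at time t after tn
    G=np.zeros((2,N))
    for k in range(N+1):
        dt=t-k*h-lag
        if dt<=0: continue
        j=ph(dt)@[0,.24/L]
        if k<N:G[:,k]+=j
        if k>0:G[:,k-1]-=j
    return G,ph(t)@x0
Ge,xe=theta((N+2)*h)
W=np.diff(np.pad(np.eye(N),((1,1),(0,0))),axis=0)   # du
m=N+1
c=np.r_[np.zeros(N),np.ones(m)]
A=[np.c_[W,-np.eye(m)],np.c_[-W,-np.eye(m)]];b=[np.zeros(2*m)]
for k in range(kl,N+1):
    G,x=theta(k*h)
    for s in(1,-1):A.append(np.r_[s*G[0],np.zeros(m)][None]);b.append([bd-s*x[0]])
Ae=np.c_[np.vstack([Ge,np.full(N,.02)]),np.zeros((3,m))]
r=linprog(c,np.vstack(A),np.concatenate(b),Ae,np.r_[-xe,D],bounds=[(-1,1)]*N+[(0,.8)]*m)
print(r.message[:40])
if r.status==0:
    u=r.x[:N].round(3);print((-u).tolist(),u.sum()*.02)
    print("th",[(float((G@u+x)[0].round(2)),float((.02*u[:k].sum()).round(2))) for k in range(0,N+3) for G,x in[theta(k*h)]])
    for lg in(0,.06):
        lag=lg;G,x=theta((N+2)*h);print("lag",lg,G@u+x)
E
for N in 20 24 28; do python3 plan.py 5.1333 .0331 -1.4581 5.1833 .3158 $N .03 .22 12; done
```

```text
The problem is infeasible. (HiGHS Status
Optimization terminated successfully. (H
[-0.8, -1.0, -1.0, -1.0, -1.0, -1.0, -1.0, -1.0, -1.0, -1.0, -0.266, 0.138, 0.138, 0.138, 0.138, 0.138, 0.093, -0.707, -1.0, -1.0, -1.0, -1.0, -1.0, -0.8] 0.31579999999999997
th [(-0.04, 0.0), (-0.14, 0.02), (-0.21, 0.04), (-0.25, 0.06), (-0.26, 0.08), (-0.24, 0.1), (-0.2, 0.12), (-0.13, 0.14), (-0.04, 0.16), (0.05, 0.18), (0.13, 0.2), (0.18, 0.2), (0.19, 0.2), (0.18, 0.2), (0.14, 0.19), (0.09, 0.19), (0.03, 0.19), (-0.04, 0.19), (-0.08, 0.2), (-0.1, 0.22), (-0.1, 0.24), (-0.09, 0.26), (-0.07, 0.28), (-0.04, 0.3), (-0.01, 0.32), (-0.0, 0.32), (0.0, 0.32)]
lag 0 [-0.04177664 -0.05563381]
lag 0.06 [0.03979359 0.07658451]
Optimization terminated successfully. (H
[-0.778, -0.778, -0.778, -0.778, -0.778, -0.778, -0.778, -0.778, -0.01, -0.01, -0.01, -0.01, -0.01, -0.01, -0.01, -0.01, -0.01, -0.676, -1.0, -1.0, -1.0, -1.0, -1.0, -1.0, -1.0, -1.0, -0.8, 0.0] 0.3158
th [(-0.04, 0.0), (-0.14, 0.02), (-0.21, 0.03), (-0.26, 0.05), (-0.28, 0.06), (-0.26, 0.08), (-0.22, 0.09), (-0.15, 0.11), (-0.06, 0.12), (0.02, 0.12), (0.09, 0.12), (0.14, 0.13), (0.18, 0.13), (0.2, 0.13), (0.19, 0.13), (0.17, 0.13), (0.12, 0.13), (0.06, 0.13), (0.0, 0.14), (-0.03, 0.16), (-0.06, 0.18), (-0.09, 0.2), (-0.1, 0.22), (-0.1, 0.24), (-0.09, 0.26), (-0.07, 0.28), (-0.04, 0.3), (-0.01, 0.32), (-0.0, 0.32), (-0.0, 0.32), (-0.0, 0.32)]
lag 0 [-0.02140703  0.15814368]
lag 0.06 [ 0.02590839 -0.1462303 ]
```

>>> step_arm([
  [0.003, -0.78, 0, 0, 0, 0, -1],
  [0.003, -0.78, 0, 0, 0, 0, -1],
  [0.003, -0.78, 0, 0, 0, 0, -1],
  [0.003, -0.78, 0, 0, 0, 0, -1],
  [0.003, -0.78, 0, 0, 0, 0, -1],
  [0.003, -0.78, 0, 0, 0, 0, -1],
  [0.003, -0.78, 0, 0, 0, 0, -1],
  [0.003, -0.78, 0, 0, 0, 0, -1],
  [0, 0, 0, 0, 0, 0, -1],
])

```text
clock: 5.93
position: [0.5494, 0.0358, 0.486]
orientation: [-3.14, 0.003, -3.139]
ft_force: [6.9, -1.6, 2.5]
width: 0.0308
grip_force: 60.7
```

```bash
python3 obs.py 24
```

```text
end 7.1333 [0.5493 0.0376 0.486 ]
t 7.0833 th -0.1871 dth 0.0689 c 0.0041 w 4.156 amp 0.1879 rms 0.0022
[0.01, 0.043, 0.084, 0.119, 0.149, 0.168, 0.181, 0.19, 0.19, 0.18, 0.165, 0.147, 0.12, 0.081, 0.041, 0.002, -0.034, -0.07, -0.105, -0.136, -0.157, -0.174, -0.182, -0.183]
```

```bash
for N in 14 18 20; do python3 plan.py 7.0833 -.1871 .0689 7.1333 .1911 $N .03 .22 1; done
```

```text
The problem is infeasible. (HiGHS Status
Optimization terminated successfully. (H
[-0.8, -0.927, -0.927, -0.927, -0.659, 0.141, 0.141, 0.141, 0.141, 0.141, 0.141, -0.361, -1.0, -1.0, -1.0, -1.0, -1.0, -0.8] 0.1911
th [(-0.18, 0.0), (-0.13, 0.02), (-0.06, 0.03), (0.03, 0.05), (0.11, 0.07), (0.17, 0.08), (0.19, 0.08), (0.18, 0.08), (0.15, 0.08), (0.1, 0.07), (0.04, 0.07), (-0.03, 0.07), (-0.08, 0.08), (-0.1, 0.1), (-0.1, 0.12), (-0.09, 0.14), (-0.07, 0.16), (-0.04, 0.18), (-0.01, 0.19), (0.0, 0.19), (0.0, 0.19)]
lag 0 [-0.01886114 -0.055921  ]
lag 0.06 [0.01709444 0.06493289]
Optimization terminated successfully. (H
[-0.387, -0.387, -0.387, -0.387, -0.387, -0.063, -0.063, -0.063, -0.063, -0.063, -0.063, -0.063, -0.38, -1.0, -1.0, -1.0, -1.0, -1.0, -1.0, -0.8] 0.19112
th [(-0.18, 0.0), (-0.14, 0.01), (-0.08, 0.02), (-0.01, 0.02), (0.06, 0.03), (0.12, 0.04), (0.16, 0.04), (0.18, 0.04), (0.18, 0.04), (0.16, 0.04), (0.12, 0.05), (0.06, 0.05), (-0.0, 0.05), (-0.06, 0.06), (-0.09, 0.08), (-0.1, 0.1), (-0.1, 0.12), (-0.09, 0.14), (-0.07, 0.16), (-0.04, 0.18), (-0.01, 0.19), (0.0, 0.19), (0.0, 0.19)]
lag 0 [-0.02312415  0.00620493]
lag 0.06 [0.02325165 0.00553678]
```

The 20-row plan fits in one call.

>>> step_arm([
  [0.003, -0.387, 0, 0, 0, 0, -1],
  [0.003, -0.387, 0, 0, 0, 0, -1],
  [0.003, -0.387, 0, 0, 0, 0, -1],
  [0.003, -0.387, 0, 0, 0, 0, -1],
  [0.003, -0.387, 0, 0, 0, 0, -1],
  [0, -0.063, 0, 0, 0, 0, -1],
  [0, -0.063, 0, 0, 0, 0, -1],
  [0, -0.063, 0, 0, 0, 0, -1],
  [0, -0.063, 0, 0, 0, 0, -1],
  [0, -0.063, 0, 0, 0, 0, -1],
  [0, -0.063, 0, 0, 0, 0, -1],
  [0, -0.063, 0, 0, 0, 0, -1],
  [0, -0.38, 0, 0, 0, 0, -1],
  [0.003, -1, 0, 0, 0, 0, -1],
  [0.003, -1, 0, 0, 0, 0, -1],
  [0.003, -1, 0, 0, 0, 0, -1],
  [0.003, -1, 0, 0, 0, 0, -1],
  [0.003, -1, 0, 0, 0, 0, -1],
  [0.003, -1, 0, 0, 0, 0, -1],
  [0, -0.8, 0, 0, 0, 0, -1],
])

```text
clock: 8.8
position: [0.5503, -0.1538, 0.486]
orientation: [3.14, 0.005, -3.137]
ft_force: [10.2, 2.6, 2.2]
width: 0.0304
grip_force: 60.9
```

```bash
python3 obs.py 26; python3 - <<'E'
from cell import telemetry,capture
import cv2
print(telemetry.state()["position"],telemetry.state()["ft_force"])
a=capture("top")["img"][170:250,300:420];b=capture("scene")["img"][170:270,230:380]
cv2.imwrite("pics/m.png",cv2.hconcat([cv2.resize(a,(390,260),interpolation=2),cv2.resize(b,(390,260),interpolation=2)]))
E
```

```text
end 10.1 [ 0.5503 -0.1532  0.486 ]
t 10.05 th 0.0184 dth -0.0805 c 0.0069 w 4.207 amp 0.0265 rms 0.0018
[-0.002, -0.001, -0.008, -0.015, -0.017, -0.019, -0.022, -0.02, -0.019, -0.015, -0.01, -0.005, -0.001, 0.0, 0.008, 0.01, 0.022, 0.026, 0.029, 0.031, 0.032, 0.032, 0.031, 0.031, 0.029, 0.027]
[ 0.55033184 -0.15323907  0.48596469] [ 9.5960068  -2.23234093  2.02133409]
```

View pics/m.png

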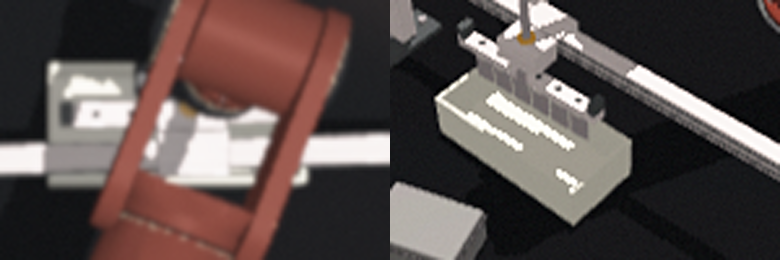

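Rack hangs over the tank (scene crop) with amplitude 0.027 rad. I'll hold for 3 s more while easing the 10 N side load.

>>> step_arm([
  [0.03, 0, 0, 0, 0, 0, -1],
  [0.03, 0, 0, 0, 0, 0, -1],
  [0, 0, 0, 0, 0, 0, -1],
  [0, 0, 0, 0, 0, 0, -1],
  [0, 0, 0, 0, 0, 0, -1],
  [0, 0, 0, 0, 0, 0, -1],
  [0, 0, 0, 0, 0, 0, -1],
  [0, 0, 0, 0, 0, 0, -1],
  [0, 0, 0, 0, 0, 0, -1],
  [0, 0, 0, 0, 0, 0, -1],
  [0, 0, 0, 0, 0, 0, -1],
  [0, 0, 0, 0, 0, 0, -1],
  [0, 0, 0, 0, 0, 0, -1],
  [0, 0, 0, 0, 0, 0, -1],
  [0, 0, 0, 0, 0, 0, -1],
  [0, 0, 0, 0, 0, 0, -1],
  [0, 0, 0, 0, 0, 0, -1],
  [0, 0, 0, 0, 0, 0, -1],
  [0, 0, 0, 0, 0, 0, -1],
  [0, 0, 0, 0, 0, 0, -1],
])

```text
clock: 11.87
position: [0.5509, -0.1532, 0.4859]
orientation: [-3.141, 0.002, -3.137]
ft_force: [5.5, -1.5, 4.4]
width: 0.0307
grip_force: 61.1
```

```bash
python3 obs.py 28
```

```text
end 13.2667 [ 0.5509 -0.1533  0.4859]
t 13.2167 th 0.0031 dth -0.1062 c 0.0066 w 4.219 amp 0.0254 rms 0.0016
[-0.004, -0.01, -0.012, -0.016, -0.019, -0.019, -0.02, -0.017, -0.013, -0.01, -0.005, -0.001, 0.001, 0.008, 0.008, 0.02, 0.025, 0.027, 0.029, 0.03, 0.031, 0.031, 0.031, 0.028, 0.026, 0.021, 0.012, 0.009]
```

Steady for over 4 s (13.27 − 8.8). Now lowering.

>>> step_arm([
  [0, 0, -0.1, 0, 0, 0, -1],
  [0, 0, -0.18, 0, 0, 0, -1],
  [0, 0, -0.18, 0, 0, 0, -1],
  [0, 0, -0.18, 0, 0, 0, -1],
  [0, 0, -0.18, 0, 0, 0, -1],
  [0, 0, -0.18, 0, 0, 0, -1],
  [0, 0, -0.18, 0, 0, 0, -1],
  [0, 0, -0.18, 0, 0, 0, -1],
  [0, 0, -0.18, 0, 0, 0, -1],
  [0, 0, -0.18, 0, 0, 0, -1],
  [0, 0, -0.18, 0, 0, 0, -1],
  [0, 0, -0.18, 0, 0, 0, -1],
  [0, 0, -0.18, 0, 0, 0, -1],
  [0, 0, -0.18, 0, 0, 0, -1],
  [0, 0, -0.18, 0, 0, 0, -1],
  [0, 0, -0.18, 0, 0, 0, -1],
  [0, 0, -0.18, 0, 0, 0, -1],
  [0, 0, -0.18, 0, 0, 0, -1],
  [0, 0, -0.18, 0, 0, 0, -1],
  [0, 0, -0.1, 0, 0, 0, -1],
])

```text
clock: 14.93
position: [0.5509, -0.1533, 0.4174]
orientation: [-3.141, 0.002, -3.137]
ft_force: [2.4, -0.4, 13.5]
width: 0.0306
grip_force: 62.5
```

>>> step_arm([
  [0, 0, -0.04, 0, 0, 0, -1],
  [0, 0, 0, 0, 0, 0, -1],
  [0, 0, 0, 0, 0, 0, -1],
  [0, 0, 0, 0, 0, 0, -1],
])

```text
clock: 15.27
position: [0.5508, -0.1532, 0.4175]
orientation: [-3.141, 0.002, -3.137]
ft_force: [3.7, -1.0, 7.1]
width: 0.031
grip_force: 62.0
```

>>> step_arm([
  [0, 0, -0.1, 0, 0, 0, -1],
  [0, 0, -0.05, 0, 0, 0, -1],
  [0, 0, 0, 0, 0, 0, -1],
])

```text
clock: 15.52
position: [0.5508, -0.1532, 0.4174]
orientation: [-3.141, 0.003, -3.137]
ft_force: [-0.3, 0.9, 17.8]
width: 0.0308
grip_force: 62.7
```

```bash
sed -i 's/p\[1\],.16\]/p[1],p[2]-.326]/' obs.py; python3 obs.py 28; python3 - <<'E'
from cell import capture
import cv2
cv2.imwrite("pics/n.png",cv2.resize(capture("scene")["img"][150:270,230:390],None,fx=4,fy=4,interpolation=2))
E
```

```text
end 16.9167 [ 0.5507 -0.1532  0.4174]
t 16.8667 th -0.1002 dth -0.1475 c 0.04 w 3.9 amp 0.1071 rms 0.0635
[0.335, 0.338, 0.342, 0.339, 0.343, 0.343, 0.35, 0.348, 0.345, 0.347, 0.351, 0.344, 0.343, 0.342, 0.336, 0.337, 0.337, 0.324, 0.319, 0.322, 0.317, 0.312, 0.313, 0.317, 0.315, 0.314, 0.316, 0.321]
```

View pics/n.png

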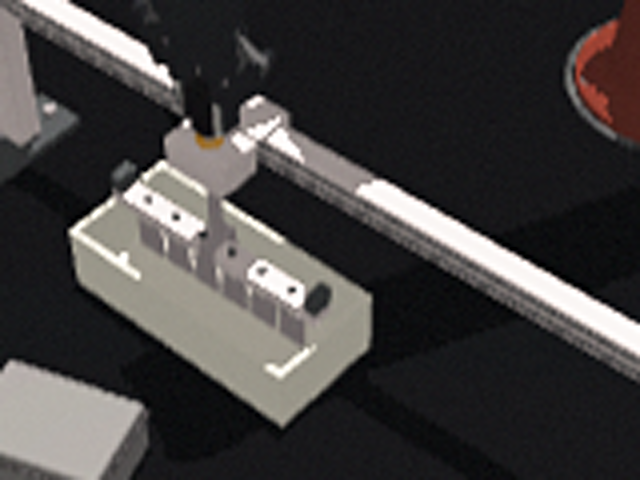

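The rack is level inside the tank and the rod is on its stop (force rises with no motion); the tracker is just confused by the bright tank. I'll unload, release and retreat upward.

>>> step_arm([
  [0, 0, 0.1, 0, 0, 0, -1],
  [0, 0, 0, 0, 0, 0, -1],
  [0, 0, 0, 0, 0, 0, 1],
  [0, 0, 0, 0, 0, 0, 1],
  [0, 0, 0, 0, 0, 0, 1],
  [0, 0, 0, 0, 0, 0, 1],
  [0, 0, 0, 0, 0, 0, 1],
  [0, 0, 0, 0, 0, 0, 1],
  [0, 0, 0, 0, 0, 0, 1],
  [0, 0, 0, 0, 0, 0, 1],
  [0, 0, 0.2, 0, 0, 0, 1],
  [0, 0, 0.5, 0, 0, 0, 1],
  [0, 0, 0.5, 0, 0, 0, 1],
  [0, 0, 0.5, 0, 0, 0, 1],
  [0, 0, 0.5, 0, 0, 0, 1],
  [0, 0, 0.5, 0, 0, 0, 1],
  [0, 0, 0.5, 0, 0, 0, 1],
  [0, 0, 0.5, 0, 0, 0, 1],
  [0, 0, 0.5, 0, 0, 0, 1],
  [0, 0, 0, 0, 0, 0, 1],
])

```text
clock: 18.63
position: [0.5508, -0.1534, 0.5024]
orientation: [-3.14, 0.004, -3.137]
ft_force: [0.3, 0.0, 0.3]
width: 0.0853
grip_force: 0.0
```

```bash
python3 - <<'E'
from cell import capture
import cv2,numpy as np
f=[]
for i in range(16):
    im=capture("scene")["img"]
    if i in(0,8,15):f.append(cv2.resize(im[150:270,230:350],None,fx=2.2,fy=2.2,interpolation=2))
cv2.imwrite("pics/z.png",cv2.hconcat(f))
E
```

```text
(no output)
```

View pics/z.png

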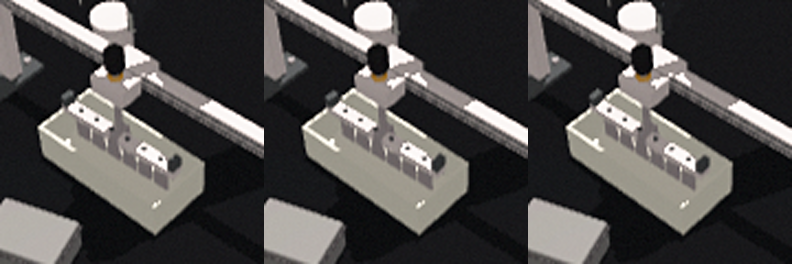

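The three frames show the knob free and fully down, with the rack still and centred in the tank. Handing in.

```bash
python3 -c "
from cell import manip
print(manip.job_done())"
```

```text
the job is handed in; nothing more can be done
None
```

The rack hung steady over the tank for over 4 s with the rod up, was lowered all the way in, and the knob was released; the job is handed in at about 19.5 s of the 48 s allowed, with no verdict returned.

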